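# Sweep the casting buttons into the recovery hopper

## Task

Clear the alloy recovery board for the next job using the fingers only as a pusher, picking nothing up: push the hopper's sliding cover fully open by its upturned lip, sweep the three cut-off casting buttons along the board so that all drop into the hopper, then push the cover fully shut again. Leave the plaster cast standing on the board, and the pliers and mixing bowl beside it, where they are.

Things in the scene. Friction and masses are not known exactly. Their poses are not given: they have to be found in the camera images.
- board: Recovery board, fixed to the bench: a grey metal pan, 361 mm long (its y), 200 mm wide (its x) at the +y end, 128 mm wide at the hopper (-y) end. Origin at bench level, in the middle of its width; z up, +x to the far side from the robot, -y is the sweeping direction. The drawer front with a knob under the hopper is fixed and no part of the job.
- deck_mid (a point): Middle of the flat deck at deck height: board x 0, y +73 mm, z 50 mm. The deck runs from board y -40 to +184 mm inside rims 12 mm high with inner faces at x -96 and +96 mm and at y +184 mm. From y +12 to -42 mm the side rims slant in like a funnel to inner faces at x -53 and +53 mm; there the deck ends at the hopper's mouth.
- hopper_mouth (a point): Centre of the hopper's mouth at deck height: board x 0, y -71 mm, z 50 mm. The hopper is a pit 104 mm wide in x, from board y -40 to -103 mm, with its floor 7 mm above the bench. Beyond it, to y -173 mm, a shelf takes the opened cover between low rails (5 mm above deck height).
- cover (a joint): The hopper's sliding cover, in m: 0 = fully shut, 0.060 = fully open (end stops). It opens straight along the board's -y and starts within 10 mm of shut. A flat steel plate 64 mm long, its top flush with the deck; sliding friction about 1.5 N; it stays where it is left.
- cover_lip (a point): Centre of the cover's upturned lip, 8 mm above deck height: an upright plate on the cover's deck-side edge, 100 mm wide in board x, 3 mm thick (5 mm at its round top), rising 18 mm above the deck. Push it toward -y from the deck to open, toward +y from beyond (above the cover plate) to shut. Shut it is at board y -41.5 mm, open at -101.5 mm.
- button_a_mid (a point): Smallest of three loose casting buttons: round discs of pale gold dental alloy, stub up on the deck. This one is 23 mm across, its disc 8 mm thick, 15 mm high with the cut sprue stub in its middle; about 24 g. The point is on its axis, 5.5 mm above its underside.
- button_b_mid (a point): Middle casting button, same shape, 25.6 mm across, about 30 g. Point on its axis 5.5 mm above its underside.
- button_c_mid (a point): Largest casting button, same shape, 28 mm across, about 36 g. Point on its axis 5.5 mm above its underside.
- cast: Yellowish plaster dental cast, loose, 60 x 79 mm and 26 mm high, standing on the deck in the +x, +y corner of the board. Origin at the centre of its underside, 60 mm along its x. Must be left alone.
- pliers: Red-handled pliers, 154 x 44 x 12 mm, lying on the bench to the right of the board, beyond its hopper end; origin at the centre of the underside. Must be left alone.
- mixing_bowl: Grey-blue rubber mixing bowl, 90 mm across and 61 mm high, on the bench to the left of the board; origin at the centre of its underside. Must be left alone.

How it is judged:
By the outcome, as a careful person would: the job done as asked, in the order asked, and still so for the second after the job is handed in, with the robot touching nothing.
It also fails if it takes over 61 s, if anything falls off the work surface, if the arm or the gripper's body presses on something with over 40 N, if the wrist force passes 120 N, or if a joint passes its speed limit or range.

## Robot

A 6-joint arm with a two-finger parallel gripper is mounted at the origin on a cart in front of the work surface, level with it; the furniture and walls round the work are solid. World frame = base frame: x ahead of the robot, y to its left, z up, the work surface at z = 0. Lengths are in mm, angles in rad, forces in N, time in s.
With the tool pointing down it reaches from about 350 to 975 mm from the base axis. Payload 7.1 kg.
Tool frame: the origin (TCP) lies midway between the tips of the shut fingers; the grasp point (between the pads) lies 19 mm behind it (ctrl.grip_point_offset is the distance from the TCP to the grasp point, in mm); z points along the fingers, y is the line along which they close (so a half turn about z gives the same grasp; the last joint's range is limited). The gripper opens to 88 mm and grips with 3 to 60 N. Pads are 20 mm wide; open, the fingers measure 115 mm over their backs; the gripper's body (75 mm by 178 mm) begins 61 mm behind the grasp point.
Start: joints at [1.272, 0.423, 1.63, -0, 1.089, -0.019], TCP at [172.57, 600.686, 222.675] pointing down, gripper open.
Joint ranges: [-3, 3], [-0.9, 2.11], [0.09, 2.58], [-1.31, 4.45], [0.11, 2.69], [-2.54, 2.54]. Speed limits (rad/s): [2.39, 2.39, 3.01, 3.14, 3.14, 3.14].

## Interface

Orientations are given as a rotation vector (axis times angle).
In Python, from workcell import get_obs, optics, close_job, spotter, ctrl gives the robot as it stands. The module is installed in compiled form; this text tells all that it offers.
- The arm moves only by the tool move_arm, never from a script. Its argument "rows" is a list of rows, each a list of 5 numbers: the shift along the tool's x, y, z in cm, then the turn about the tool's z in degrees, then the opening in per cent of the stroke, from 0 (shut) to 100 (fully open). A call has 1 to 10 rows; each row shifts and turns the commanded pose from where the row before left it, along the tool's axes as they then stand; what a row does not reach is not made up. A row lasts 1/8 s, in which the tool goes at most 62.5 mm and 10.7 degrees, less where a joint would pass 70% of its speed; a pose out of reach is approached as far as the arm can. A call with a gripper value outside its range is refused whole. The fingers move at their own pace and stop on an object; the grip force is fixed at half the most. Time passes only in rows, so rows that do not move let the fingers close. It gives the time, the measured TCP pose, the force, the opening and the grip force at its end, in the units of the state.
- get_obs(): the state, without advancing time (a new reading comes with each control period).
- optics.get_image(name): name is "side" or "top" or "wrist"; returns the picture (400x640x3 uint8, blue, green, red); there is no depth.
- optics.calibration(name): a dict with "camera_matrix" (3x3 intrinsics, pixels), "xyz" and "orientation" of the camera in the world. Camera axes: x right, y down, z forward; pixel columns grow to the right and rows downward; lengths in mm; the calibration is good to about 2 mm. A picture is of the moment at which its call begins: read the wrist's pose just before it. calibration takes no time and is no camera call; for the wrist camera it gives the pose at the moment of the call.
- close_job(): hands the job in; it is judged then, once.
Trained networks look in the newest picture that a camera, given by its name, has taken for a name from the list of things; names that differ only in an ending like _2 or _b are one class to them, and where a whole thing is asked for, a point or a joint stands for the part that bears it (a point fixed in the world has none). Each returns a list of dicts, best first, with "conf" (0 to 1); they miss things now and then, are a little off and sometimes report something else, mostly with a low value. They report only what shows in the picture. A call takes as long as a camera call.
- spotter.find_in(camera, label): "point" ([column, row] in pixels, amid what is visible of it).
- spotter.regions_of(camera, label): "region" (400x640 bool, what is visible of it) and "point" ([column, row] in pixels, amid what is visible of it).
The state is a dict: "t": time; "qpos": joint angles; "qvel": joint speeds; "joint_torque": joint torques, N m; "ee_pos": TCP position; "orientation": TCP orientation; "ft_force": force on the tool from outside, world axes, zero at the start; "moment": the same for the moment, N m; "width": finger opening in mm; "grasp_force": force on a finger pad.
Only numpy, scipy, OpenCV 4.12 (cv2) and the standard library are available. Lean on these libraries where they do the work, as an engineer would, in place of code of your own. Each camera call takes 0.05 s, during which the arm holds its last target. There are 200 camera calls.

## Working session

There is one attempt and no reset: what is moved stays moved. The work goes in short steps, Python scripts to look and compute and a tool call to move; the robot and the scene stay as the last step left them, time stands still between calls to the robot, and variables do not carry over. Pictures are saved under pics/ and viewed, at most 10 in all, crops included, and the job is handed in when it is done.

Besides the shell and the picture viewer there is one more tool, called after "Request:" in YAML: its name, and indented under it one key for each argument. move_arm: Moves the arm, as the interface text tells. Its arguments: {"type":"object","properties":{"rows":{"type":"array","items":{"type":"array","items":{"type":"number"}}}},"required":["rows"]}

```bash
mkdir -p pics
cat > h.py <<'E'
import numpy as np, cv2
from scipy.spatial.transform import Rotation as R
from workcell import get_obs, optics, close_job, spotter, ctrl
def ray(cam,p):
    c=optics.calibration(cam); K=np.array(c["camera_matrix"]); o=np.array(c["orientation"],float)
    M=R.from_rotvec(o).as_matrix() if o.size==3 else (o if o.shape==(3,3) else R.from_quat(o).as_matrix())
    d=M@np.linalg.solve(K,[p[0],p[1],1]); return np.array(c["xyz"],float),d
def at(cam,p,z):
    x,d=ray(cam,p); return x+d*(z-x[2])/d[2]
E
python3 - <<'E'
from h import *
o=get_obs(); print(o); 
for n in("side","top"):
    im=optics.get_image(n); cv2.imwrite(f"pics/{n}0.png",im); print(n,optics.calibration(n))
    for l,z in(("button_a_mid",55),("cover_lip",60),("cast",60),("pliers",6),("mixing_bowl",40),("board",50)):
        for r in spotter.find_in(n,l)[:4]: print(l,np.round(r["point"]),round(r["conf"],2),at(n,r["point"],z).round())
E
```

```text
{'t': 0.0, 'qpos': array([ 1.27200309e+00,  4.23863292e-01,  1.63069065e+00, -3.36343208e-05,
        1.08862374e+00, -1.89792248e-02]), 'qvel': array([-0.00027275, -0.00022923, -0.00109581,  0.00011254, -0.00206543,
        0.00208224]), 'joint_torque': array([ 1.48865231e-03, -5.44630873e+01, -2.73671722e+01,  6.44508144e-02,
        2.27758137e-02, -1.24303283e-04]), 'ee_pos': array([172.41454573, 600.15548768, 221.88744043]), 'orientation': array([-4.38043032e-01, -3.11067931e+00,  2.46562246e-03]), 'ft_force': array([ 0.20187405, -0.1772288 , -0.01562611]), 'moment': array([0.00457498, 0.00020653, 0.02473234]), 'grasp_force': 0.0, 'width': 87.5910060665361}
side {'camera_matrix': array([[423.75822933,   0.        , 312.59202152],
       [  0.        , 423.75822933, 198.80588586],
       [  0.        ,   0.        ,   1.        ]]), 'xyz': array([  557.94430923, -1054.37613266,   578.11659379]), 'orientation': array([-1.99059297, -0.02113447,  0.02554688])}
cover_lip [323. 220.] 0.82 [554. -37.  60.]
cast [322. 190.] 0.69 [551. 171.  60.]
cast [323. 223.] 0.52 [553. -53.  60.]
pliers [277. 292.] 0.81 [ 454. -283.    6.]
pliers [323. 203.] 0.45 [552. 192.   6.]
mixing_bowl [312. 168.] 0.88 [513. 434.  40.]
mixing_bowl [324. 222.] 0.5 [558.  -5.  40.]
board [321. 222.] 0.67 [549. -26.  50.]
top {'camera_matrix': array([[474.54525402,   0.        , 323.73871275],
       [  0.        , 474.54525402, 199.0529508 ],
       [  0.        ,   0.        ,   1.        ]]), 'xyz': array([ 397.41550258,   69.18985378, 1424.98344989]), 'orientation': array([-2.20203624,  2.14164307, -0.11071097])}
cover_lip [364. 190.] 0.88 [563. -49.  60.]
cast [287. 194.] 0.76 [543. 174.  60.]
pliers [437. 214.] 0.63 [ 502. -275.    6.]
mixing_bowl [191. 202.] 0.76 [515. 455.  40.]
board [327. 201.] 0.65 [530.  57.  50.]
```

Run:
```python
from h import *
a=cv2.imread("pics/top0.png")[120:290,170:470]; b=cv2.imread("pics/side0.png")[130:330,200:460]
cv2.imwrite("pics/tc.png",cv2.resize(a,(800,453),interpolation=cv2.INTER_CUBIC)); cv2.imwrite("pics/sc.png",cv2.resize(b,(780,600),interpolation=cv2.INTER_CUBIC))
```

```text
(no output)
```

View pics/tc.png

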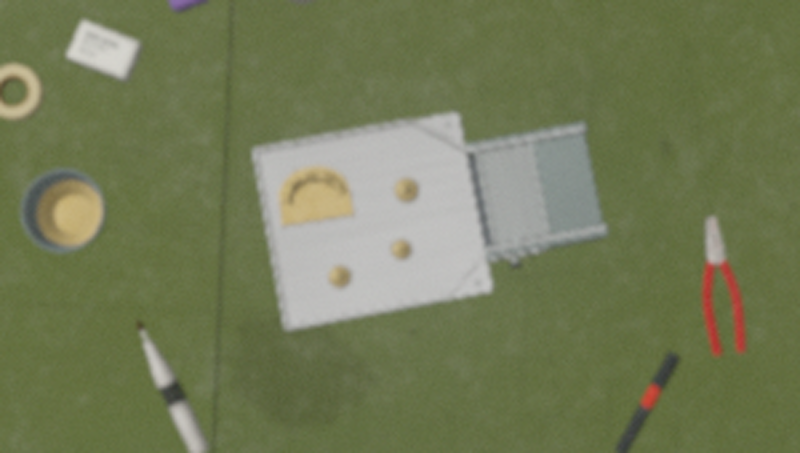

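View pics/sc.png

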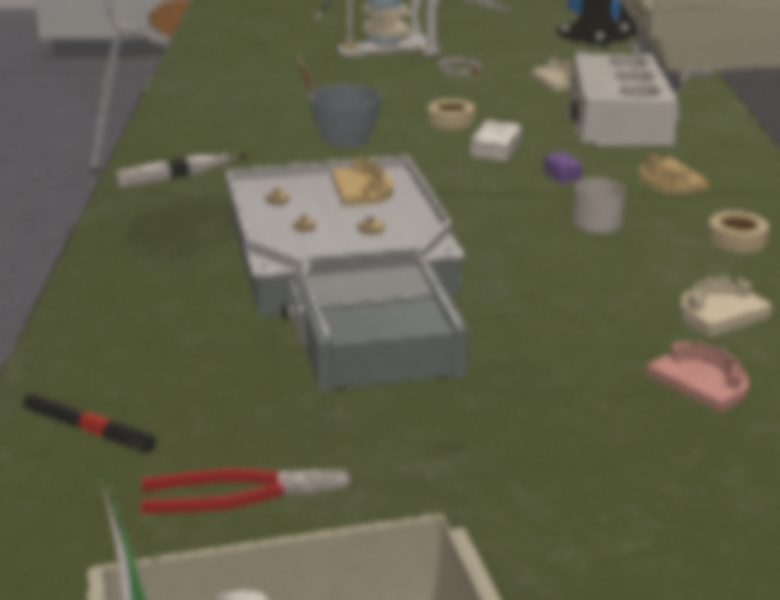

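```bash
cat >> h.py <<'E'
def bw(b,B): # board->world
    th=B[2]; c,s=np.cos(th),np.sin(th); return np.array([B[0]+c*b[0]-s*b[1],B[1]+s*b[0]+c*b[1]])
def wb(w,B):
    th=B[2]; c,s=np.cos(th),np.sin(th); d=np.array(w[:2])-B[:2]; return np.array([c*d[0]+s*d[1],-s*d[0]+c*d[1]])
E
python3 - <<'E'
from h import *
from scipy.optimize import least_squares
f=lambda p,z:at("top",(p[0]/2.6667+170,p[1]/2.6667+120),z)
P=[f(p,z) for p,z in(((252,147),62),((286,329),62),((584,124),55),((606,234),55))]
M=[(100,188),(-100,188),(64,-173),(-64,-173)]
r=least_squares(lambda B:np.concatenate([bw(m,B)-p[:2] for m,p in zip(M,P)]),[540,50,0]); B=r.x
print(B,np.degrees(B[2]),r.fun.round(1))
for n,p,z in(("far",(405,190),58),("mid",(400,249),58),("near",(340,276),58),("cast",(316,197),70),("bowl",(63,211),60),("lip",(478,202),60),("pl",(715,285),8),("wide1",(458,113),62),("wide2",(492,292),62)):
    w=f(p,z); print(n,w.round(),wb(w,B).round())
print(R.from_rotvec(get_obs()["orientation"]).as_matrix().round(2))
E
```

```text
[5.38506341e+02 3.50361097e+01 2.10319273e-01] 12.050406695778376 [-0.6 -0.9 -0.3  1.6  2.9  0.2 -2.  -0.9]
far [556.  73.  58.] [25. 34.]
mid [491.  77.  58.] [-37.  51.]
near [460. 141.  58.] [-54. 120.]
cast [544. 169.  70.] [ 33. 129.]
bowl [522. 443.  60.] [ 69. 402.]
lip [545.  -6.  60.] [ -3. -42.]
pl [ 464. -277.    8.] [-138. -289.]
wide1 [641.  18.  62.] [ 97. -38.]
wide2 [447. -24.  62.] [-101.  -38.]
[[-0.96  0.28  0.  ]
 [ 0.28  0.96  0.  ]
 [ 0.    0.   -1.  ]]
```

Request:
move_arm:
  rows:
    - [0, 0, 0, 10.3, 16]
    - [0, 0, 0, 10.3, 16]
    - [0, 0, 0, 10.3, 16]
    - [0, 0, 0, 10.3, 16]
    - [0, 0, 0, 10.3, 16]
    - [0, 0, 0, 10.2, 16]
    - [-5.4, 2, 0, 0, 16]
    - [-5.4, 2, 0, 0, 16]
    - [-5.4, 2, 0, 0, 16]
    - [-5.4, 2, 0, 0, 16]

```text
t: 1.95
ee_pos: [297.4, 405.2, 222.9]
orientation: [1.971, 2.447, 0.001]
ft_force: [0.9, 0.3, 0.3]
width: 14.0
grasp_force: 0.0
```

Request:
move_arm:
  rows:
    - [-5.4, 2, 0, 0, 16]
    - [-5.4, 2, 0, 0, 16]
    - [-5.4, 2, 0, 0, 16]
    - [-5.4, 2, 0, 0, 16]
    - [-5.4, 2, 0, 0, 16]
    - [-5.4, 2, 0, 0, 16]
    - [-5.4, 2, 0, 0, 16]
    - [-2.7, 2, 0, 0, 16]
    - [0, 0, 0, 0, 16]
    - [0, 0, 0, 0, 16]

```text
t: 3.2
ee_pos: [538.3, 45.2, 222.4]
orientation: [-1.971, -2.445, 0.001]
ft_force: [0.2, -0.3, -0.1]
width: 14.3
grasp_force: 0.0
```

```bash
cat >> h.py <<'E'
B=np.array([538.5,35.04,.2103])
def where():
    o=get_obs(); M=R.from_rotvec(o["orientation"]).as_matrix()
    print("t",round(o["t"],2),"board xy",wb(o["ee_pos"],B).round(1),"z",round(o["ee_pos"][2],1),"w",round(o["width"],1),"yaw err deg",round(np.degrees(np.arctan2(M[1,1],M[0,1])-B[2]),2),"F",o["ft_force"].round(1))
E
python3 - <<'E'
from h import *
where(); cv2.imwrite("pics/w1.png",optics.get_image("wrist")); c=optics.calibration("wrist"); print(c["xyz"],c["orientation"])
for l,z in(("button_a_mid",55),("cover_lip",60),("cast",60)):
    for r in spotter.find_in("wrist",l)[:4]: print(l,np.round(r["point"]),round(r["conf"],2),wb(at("wrist",r["point"],z),B).round())
E
```

```text
t 3.2 board xy [ 2. 10.] z 222.4 w 14.3 yaw err deg 0.21 F [ 0.2 -0.3 -0.1]
[522.30602288 118.38420972 384.04116339] [2.84694155 0.30660314 0.04268695]
button_a_mid [282. 140.] 0.87 [-38.  50.]
cover_lip [321. 248.] 0.66 [  2. -64.]
cast [360.  46.] 0.74 [ 37. 135.]
```

View pics/w1.png

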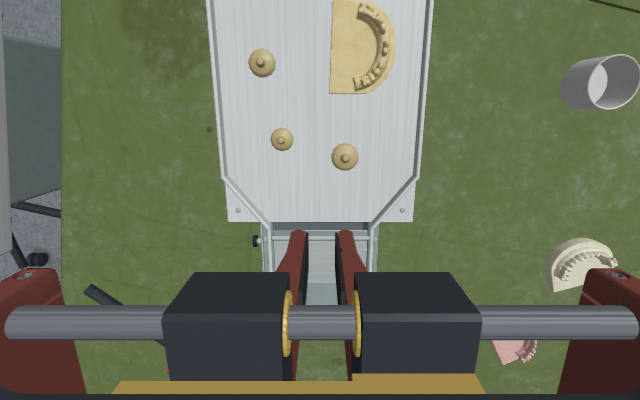

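Run:
```python
from h import *
for n,p,z in(("near",(262,63),55),("mid",(282,139),55),("far",(345,156),55),("castL",(331,90),50),("castL2",(331,70),76),("castBot",(360,94),60),("rimL",(222,178),62),("rimR",(418,178),62),("rimLtop",(208,0),62),("rimRtop",(434,0),62),("deckend",(320,222),50),("lip",(320,238),68),("funL",(271,222),62),("funR",(370,222),62)):
    print(n,wb(at("wrist",p,z),B).round(1))
```

```text
near [-53.7 120.9]
mid [-37.   50.7]
far [25.9 34.1]
castL [11.1 97.4]
castL2 [ 10.2 113.2]
castBot [38.2 93.6]
rimL [-97.5  12.4]
rimR [99.2 13.4]
rimLtop [-97.2 170.9]
rimRtop [ 99.5 171.9]
deckend [  1.  -38.5]
lip [  1.1 -49.5]
funL [-50.1 -34.3]
funR [ 53.2 -33.8]
```

Request:
move_arm:
  rows:
    - [-2.8, -0.2, 0, 0, 16]
    - [0, 0, 5, 0, 16]
    - [0, 0, 5, 0, 16]
    - [0, 0, 4, 0, 16]
    - [0, 0, 2.4, 0, 16]
    - [0, 0, 0, 0, 16]

```text
t: 4.15
ee_pos: [541.4, 17.7, 57.2]
orientation: [-1.968, -2.445, 0.004]
ft_force: [-0.1, -0.6, 0.5]
width: 13.9
grasp_force: 0.0
```

Request:
move_arm:
  rows:
    - [-1, 0, 0, 0, 16]
    - [-1, 0, 0, 0, 16]
    - [-1, 0, 0, 0, 16]
    - [-1, 0, 0, 0, 16]
    - [-1, 0, 0, 0, 16]
    - [-1, 0, 0, 0, 16]
    - [-0.6, 0, 0, 0, 16]
    - [0, 0, 0, 0, 16]

```text
t: 5.15
ee_pos: [556.9, -47.9, 58.5]
orientation: [-1.972, -2.445, 0.001]
ft_force: [-0.6, 1.3, 0.4]
width: 14.2
grasp_force: 0.0
```

```bash
python3 -c "
from h import *
where()"
```

```text
t 5.15 board xy [  0.7 -85. ] z 58.5 w 14.2 yaw err deg 0.19 F [-0.6  1.3  0.4]
```

Request:
move_arm:
  rows:
    - [-0.3, 0, 0, 0, 16]
    - [-0.2, 0, 0, 0, 16]
    - [0, 0, 0, 0, 16]

```text
t: 5.52
ee_pos: [557.0, -49.1, 58.4]
orientation: [-1.969, -2.442, -0.002]
ft_force: [-1.6, 19.7, 2.8]
width: 14.1
grasp_force: 9.4
```

Request:
move_arm:
  rows:
    - [-0.1, 0, 0, 0, 16]
    - [-0.1, 0, 0, 0, 16]
    - [0, 0, 0, 0, 16]

```text
t: 5.9
ee_pos: [556.9, -49.3, 58.4]
orientation: [-1.969, -2.44, -0.004]
ft_force: [-2.0, 28.3, 5.0]
width: 13.7
grasp_force: 14.1
```

Request:
move_arm:
  rows:
    - [1.2, 0, 0, 0, 16]
    - [0, 0, -3, 0, 16]
    - [1, 0, -1.5, 0, 16]
    - [4, 1, 0, 0, 16]
    - [5, 1.5, 0, 0, 16]
    - [4.8, 0, 0, 0, 16]
    - [0, 0, 0, 0, 16]
    - [0, 0, 0, 0, 16]

```text
t: 6.9
ee_pos: [548.8, 107.4, 103.6]
orientation: [1.97, 2.447, -0.0]
ft_force: [-0.0, 0.0, -0.1]
width: 14.0
grasp_force: 0.0
```

```bash
python3 -c "
from h import *
where(); cv2.imwrite('pics/w2.png',optics.get_image('wrist')[100:])"
```

```text
t 6.9 board xy [25.2 68.6] z 103.6 w 14.0 yaw err deg 0.27 F [-0.   0.  -0.1]
```

View pics/w2.png

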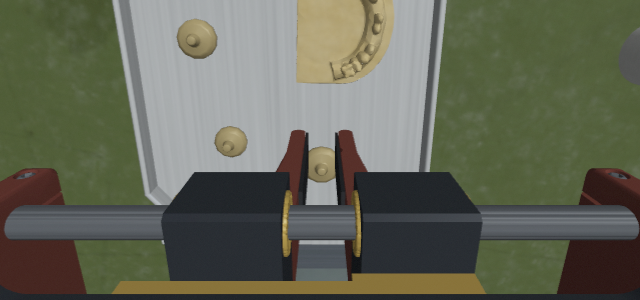

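Request:
move_arm:
  rows:
    - [0, 0, 3.5, 0, 16]
    - [0, 0, 1.4, 0, 16]
    - [0, 0, 0, 0, 16]
    - [-1, 0, 0, 0, 16]
    - [-1, 0, 0, 0, 16]
    - [-1, -0.1, 0, 0, 16]
    - [-1, -0.1, 0, 0, 16]
    - [-1, -0.1, 0, 0, 16]
    - [-1, -0.1, 0, 0, 16]
    - [-1, -0.1, 0, 0, 16]

```text
t: 8.2
ee_pos: [559.1, 37.3, 54.7]
orientation: [-1.971, -2.446, -0.0]
ft_force: [-0.3, 0.9, 1.6]
width: 14.1
grasp_force: 0.6
```

Request:
move_arm:
  rows:
    - [-1, 0, 0, 0, 16]
    - [-1, 0, 0, 0, 16]
    - [-1, 0, 0, 0, 16]
    - [-1, 0, 0, 0, 16]
    - [0, 0, 0, 0, 16]
    - [0, 0, 0, 0, 16]

```text
t: 8.95
ee_pos: [567.4, -1.1, 54.6]
orientation: [-1.971, -2.446, 0.0]
ft_force: [-0.6, 0.8, -0.5]
width: 13.9
grasp_force: 0.0
```

```bash
python3 -c "
from h import *
where(); cv2.imwrite('pics/w3.png',optics.get_image('wrist')[:300]); im=optics.get_image('top')"
```

```text
t 8.95 board xy [ 20.7 -41.4] z 54.6 w 13.9 yaw err deg 0.21 F [-0.6  0.8 -0.5]
```

View pics/w3.png

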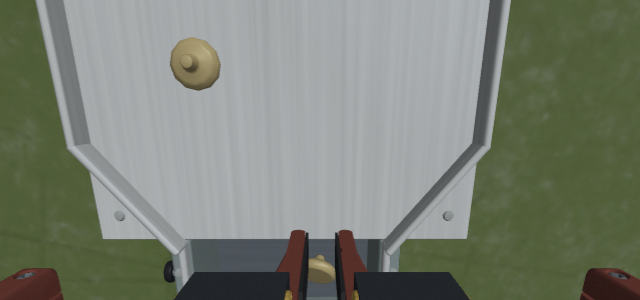

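Request:
move_arm:
  rows:
    - [0, 0, -2.5, 0, 16]
    - [0, 0, -2.5, 0, 16]
    - [3, -1.8, 0, 0, 16]
    - [4, -2, 0, 0, 16]
    - [4, -2, 0, 0, 16]
    - [1.5, 0, 0, 0, 16]
    - [0, 0, 0, 0, 16]
    - [0, 0, 0, 0, 16]

```text
t: 10.05
ee_pos: [485.4, 108.3, 104.8]
orientation: [1.971, 2.445, 0.001]
ft_force: [-0.3, -0.2, -0.7]
width: 13.8
grasp_force: 0.0
```

```bash
python3 -c "
from h import *
where(); w=optics.get_image('wrist')
for r in spotter.find_in('wrist','button_a_mid'): print(r['point'],r['conf'],wb(at('wrist',r['point'],55),B).round(1))
t=optics.get_image('top')[140:250,250:420]; s=optics.get_image('side')[170:270,260:380]
cv2.imwrite('pics/m4.png',np.vstack([cv2.resize(x,(600,290),interpolation=3) for x in (t,s)]))"
```

```text
t 10.05 board xy [-36.6  82.7] z 104.8 w 13.8 yaw err deg 0.21 F [-0.3 -0.2 -0.7]
[320.7, 261.8] 0.93 [-37.3  49. ]
```

View pics/m4.png

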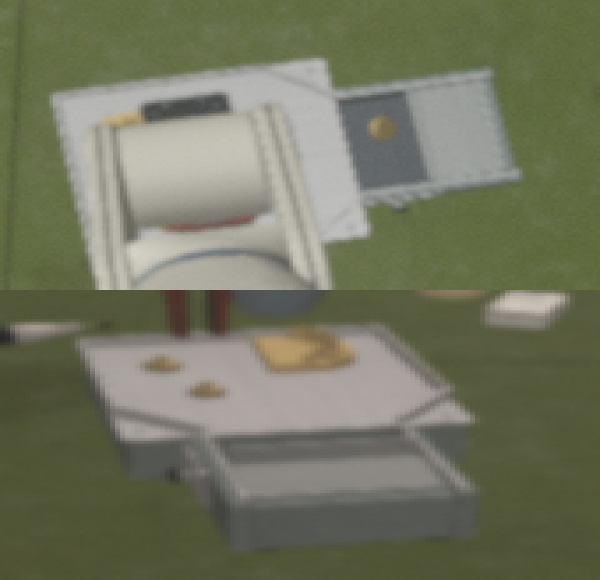

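Request:
move_arm:
  rows:
    - [0, 0, 3.5, 0, 16]
    - [0, 0, 1.5, 0, 16]
    - [0, 0, 0, 0, 16]
    - [-1, 0, 0, 0, 16]
    - [-1, 0, 0, 0, 16]
    - [-1, 0, 0, 0, 16]
    - [-1, 0.2, 0, 0, 16]
    - [-1, 0.2, 0, 0, 16]
    - [-1, 0.2, 0, 0, 16]
    - [-1, 0.2, 0, 0, 16]

```text
t: 11.5
ee_pos: [507.2, 41.3, 54.6]
orientation: [-1.971, -2.446, 0.0]
ft_force: [-0.6, 0.7, 0.3]
width: 14.3
grasp_force: 0.2
```

Request:
move_arm:
  rows:
    - [-1, 0.2, 0, 0, 16]
    - [-1, 0.2, 0, 0, 16]
    - [-1, 0.2, 0, 0, 16]
    - [-1, 0.2, 0, 0, 16]
    - [-1, 0.2, 0, 0, 16]
    - [-0.5, 0, 0, 0, 16]
    - [0, 0, 0, 0, 16]

```text
t: 12.38
ee_pos: [528.4, -10.0, 54.6]
orientation: [-1.972, -2.445, 0.0]
ft_force: [-0.4, -0.5, -0.4]
width: 13.9
grasp_force: 0.0
```

Request:
move_arm:
  rows:
    - [0, 0, -2.5, 0, 16]
    - [0, 0, -2.5, 0, 16]
    - [5, 0, 0, 0, 16]
    - [5, -1.8, 0, 0, 16]
    - [5, -1.8, 0, 0, 16]
    - [4.7, 0, 0, 0, 16]
    - [0, 0, 0, 0, 16]
    - [0, 0, 0, 0, 16]

```text
t: 13.38
ee_pos: [451.2, 175.2, 104.7]
orientation: [1.97, 2.447, -0.0]
ft_force: [-1.0, -0.9, 0.1]
width: 14.2
grasp_force: 0.0
```

```bash
python3 -c "
from h import *
where(); w=optics.get_image('wrist')
for r in spotter.find_in('wrist','button_a_mid'): print(r['point'],r['conf'],wb(at('wrist',r['point'],55),B).round(1))
t=optics.get_image('top')[140:250,250:420]
cv2.imwrite('pics/m5.png',np.vstack([cv2.resize(t,(600,390),interpolation=3),w[:200,20:620]]))"
```

```text
t 13.38 board xy [-56.1 155.3] z 104.7 w 14.2 yaw err deg 0.28 F [-1.  -0.9  0.1]
```

View pics/m5.png

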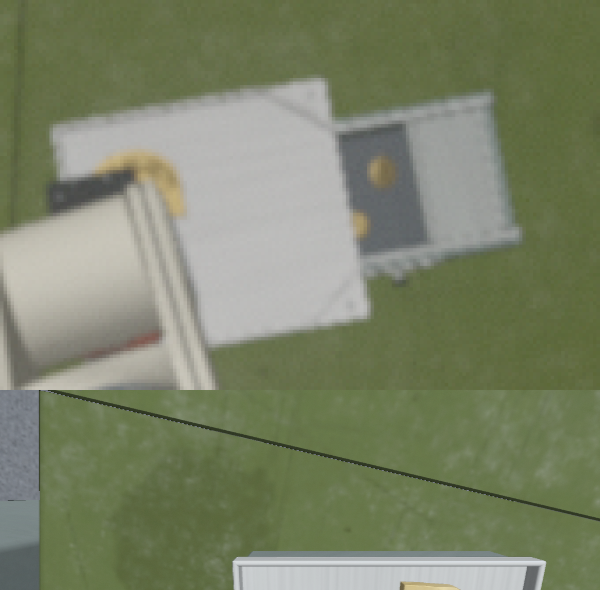

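Request:
move_arm:
  rows:
    - [0, 0.2, 3.5, 0, 16]
    - [0, 0, 1.5, 0, 16]
    - [0, 0, 0, 0, 16]
    - [-1, 0, 0, 0, 16]
    - [-1, 0, 0, 0, 16]
    - [-1, 0, 0, 0, 16]
    - [-1, 0.2, 0, 0, 16]
    - [-1, 0.25, 0, 0, 16]
    - [-1, 0.25, 0, 0, 16]
    - [-1, 0.25, 0, 0, 16]

```text
t: 14.78
ee_pos: [477.8, 108.6, 54.7]
orientation: [1.971, 2.446, 0.0]
ft_force: [-0.2, 0.6, 0.3]
width: 13.7
grasp_force: 0.3
```

Request:
move_arm:
  rows:
    - [-1, 0.25, 0, 0, 16]
    - [-1, 0.25, 0, 0, 16]
    - [-1, 0.25, 0, 0, 16]
    - [-1, 0.25, 0, 0, 16]
    - [-1, 0.25, 0, 0, 16]
    - [-1, 0.25, 0, 0, 16]
    - [-1, 0.25, 0, 0, 16]
    - [-1, 0.25, 0, 0, 16]
    - [-1, 0.25, 0, 0, 16]
    - [-1, 0.25, 0, 0, 16]

```text
t: 16.02
ee_pos: [523.4, 16.2, 54.7]
orientation: [-1.971, -2.446, 0.0]
ft_force: [-0.3, 0.3, 1.1]
width: 14.2
grasp_force: 0.2
```

Request:
move_arm:
  rows:
    - [-1, 0.25, 0, 0, 16]
    - [-1, 0.2, 0, 0, 16]
    - [-0.8, 0, 0, 0, 16]
    - [0, 0, 0, 0, 16]
    - [0, 0, 0, 0, 16]

```text
t: 16.65
ee_pos: [533.3, -9.5, 54.6]
orientation: [-1.971, -2.446, 0.0]
ft_force: [-0.3, -0.5, -1.1]
width: 14.3
grasp_force: 0.0
```

```bash
python3 -c "
from h import *
where()"
```

```text
t 16.65 board xy [-14.4 -42.5] z 54.6 w 14.3 yaw err deg 0.21 F [-0.3 -0.5 -1.1]
```

Request:
move_arm:
  rows:
    - [0, 0, -2.5, 0, 16]
    - [0, 0, -3.5, 0, 16]
    - [-4.4, 0.7, 0, 0, 16]
    - [-4.4, 0.7, 0, 0, 16]
    - [0, 0, 0, 0, 16]
    - [0, 0, 0, 0, 16]

```text
t: 17.4
ee_pos: [565.1, -91.9, 114.3]
orientation: [-1.971, -2.445, 0.001]
ft_force: [-1.1, 0.9, 0.0]
width: 13.9
grasp_force: 0.0
```

```bash
python3 -c "
from h import *
where(); w=optics.get_image('wrist')
t=optics.get_image('top')[140:250,250:420]
cv2.imwrite('pics/m6.png',np.vstack([cv2.resize(t,(450,290),interpolation=3),w[:300,95:545]]))"
```

```text
t 17.4 board xy [  -0.5 -129.7] z 114.3 w 13.9 yaw err deg 0.2 F [-1.1  0.9  0. ]
```

View pics/m6.png

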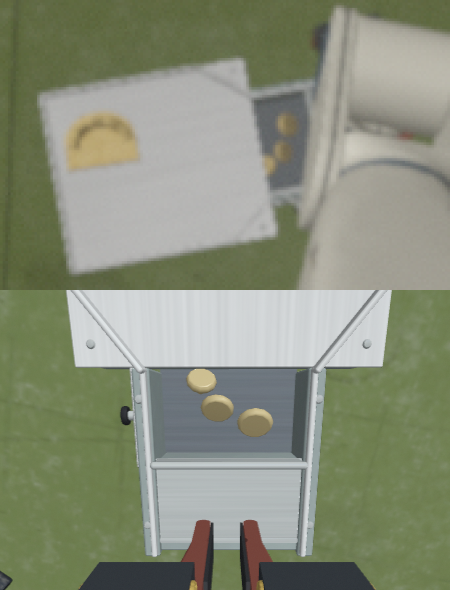

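Request:
move_arm:
  rows:
    - [0, 0, 3, 0, 16]
    - [0, 0, 2.7, 0, 16]
    - [0, 0, 0, 0, 16]
    - [1, 0, 0, 0, 16]
    - [1, 0, 0, 0, 16]
    - [1, 0, 0, 0, 16]
    - [1, 0, 0, 0, 16]
    - [1, 0, 0, 0, 16]
    - [1, 0, 0, 0, 16]
    - [0, 0, 0, 0, 16]

```text
t: 18.75
ee_pos: [552.5, -33.0, 57.5]
orientation: [-1.97, -2.446, 0.001]
ft_force: [0.4, 0.1, -0.6]
width: 13.8
grasp_force: 0.0
```

Request:
move_arm:
  rows:
    - [0.5, 0, 0, 0, 16]
    - [0.4, 0, 0, 0, 16]
    - [0.2, 0, 0, 0, 16]
    - [0.2, 0, 0, 0, 16]
    - [0, 0, 0, 0, 16]

```text
t: 19.38
ee_pos: [550.3, -21.1, 57.6]
orientation: [-1.971, -2.446, -0.0]
ft_force: [0.2, 0.1, 0.1]
width: 14.6
grasp_force: 0.0
```

```bash
python3 -c "
from h import *
where()"
```

```text
t 19.38 board xy [ -0.2 -57.3] z 57.6 w 14.6 yaw err deg 0.22 F [0.2 0.1 0.1]
```

Request:
move_arm:
  rows:
    - [0.2, 0, 0, 0, 16]
    - [0.2, 0, 0, 0, 16]
    - [0, 0, 0, 0, 16]

```text
t: 19.75
ee_pos: [549.6, -17.1, 57.7]
orientation: [1.971, 2.446, 0.0]
ft_force: [-0.1, -0.7, -0.2]
width: 13.8
grasp_force: 0.2
```

Request:
move_arm:
  rows:
    - [0.2, 0, 0, 0, 16]
    - [0.1, 0, 0, 0, 16]
    - [0, 0, 0, 0, 16]

```text
t: 20.12
ee_pos: [549.5, -16.5, 57.8]
orientation: [1.968, 2.445, -0.002]
ft_force: [0.9, -13.8, -2.0]
width: 14.1
grasp_force: 7.2
```

Request:
move_arm:
  rows:
    - [0.1, 0, 0, 0, 16]
    - [0.1, 0, 0, 0, 16]
    - [0, 0, 0, 0, 16]

```text
t: 20.5
ee_pos: [549.4, -16.2, 57.9]
orientation: [1.966, 2.444, -0.004]
ft_force: [0.8, -24.1, -2.2]
width: 14.3
grasp_force: 12.3
```

Request:
move_arm:
  rows:
    - [-1, 0, 0, 0, 16]
    - [-0.5, 0, 0, 0, 16]
    - [0, 0, -3, 0, 16]
    - [0, 0, -4, 0, 16]
    - [-4, 0, -3, 0, 16]
    - [-4, 0, 0, 0, 16]
    - [0, 0, 0, 0, 16]
    - [0, 0, 0, 0, 16]

```text
t: 21.5
ee_pos: [568.0, -104.7, 157.2]
orientation: [-1.971, -2.445, 0.0]
ft_force: [-0.5, 0.1, 0.1]
width: 14.1
grasp_force: 0.0
```

```bash
python3 -c "
from h import *
where(); w=optics.get_image('wrist')
t=optics.get_image('top')[140:250,250:420]
cv2.imwrite('pics/m7.png',np.vstack([cv2.resize(t,(450,290),interpolation=3),w[:300,95:545]]))"
```

```text
t 21.5 board xy [  -0.3 -142.8] z 157.2 w 14.1 yaw err deg 0.2 F [-0.5  0.1  0.1]
```

View pics/m7.png

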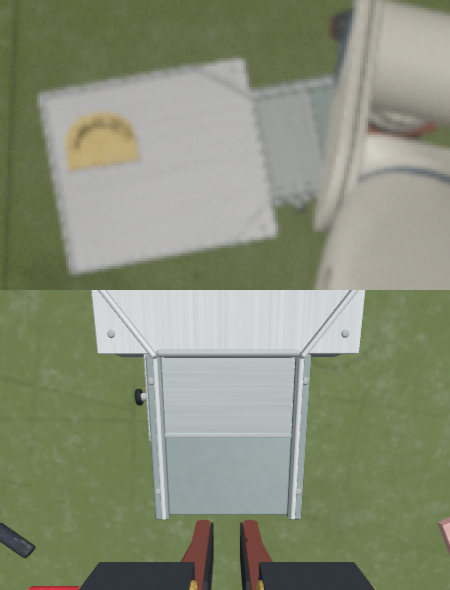

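The cover is fully shut: the lip meets the deck edge (row ~353 of the picture), no gap shows, the deck is empty of buttons, and the cast stands where it was.

```bash
python3 -c "
from h import *
print(close_job())"
```

```text
the job is handed in; nothing more can be done
None
```

I pushed the cover open, swept all three buttons into the hopper and pushed the cover fully shut again. The cast, pliers and bowl were not touched, and the job was handed in at about 21.5 s.

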